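# Present a culture tube to the contamination monitor

### The job

First switch the contamination monitor on by flipping the toggle on its case. Then draw the one slim-stoppered tube out of the white rack in the steel tray, lift it over the lead wall and bring it to the monitor's face-up detector: finish still holding it there, upright and still, with its foot about a centimetre above the middle of the round window. Nothing may touch the detector, the tube must not knock against the wall or the monitor, and the other tubes and the things on the bench stay as they are.

Things in the scene. Friction and masses are not known exactly. Their poses are not given: they have to be found in the camera images.
- slim_tube: glass culture tube, the only one in the white rack with a slim pale stopper (the others there have bulky ragged plugs). 178 mm long, 16 mm across, 17 mm at the stopper (140 to 178 mm up); 22 g. Origin at the centre of its foot, z along the tube. Grip it about 152 mm above the foot, across the rack's row, so that the gripper's body stays above the neighbours' plugs
- plug_tube_a: culture tube with a bulky cotton-wool plug, 189 mm long, plug up to 30 mm wide, its top about 195 mm above the bench; origin at the foot. Stays in the rack, and stands in the way along the row
- plug_tube_b: as plug_tube_a
- plug_tube_c: as plug_tube_a
- rack: white rack fixed in the steel tray (rim 35 mm high), 56 mm (x) by 172 mm (y), 90 mm high. One row of four 20 mm square holes along its y axis, 40 mm apart, each with a tube upright, its foot 4 mm above the rack's origin. Origin at the centre of the underside, 2 mm above the bench. Which tube is in which hole varies
- lead_wall: low wall of grey lead bricks between the tray and the monitor, fixed, 200 mm (x) by 50 mm (y), 100 mm high; origin at the centre of its underside
- monitor: contamination monitor, fixed: light grey case 150 mm (x) by 130 mm (y), top at 78 mm, dark display at its front (-x); the detector head is joined by a stem to its right (-y) side. Origin at the centre of the case's underside, x to the back, y to the left, z up. The toggle stands on top of the case, near the front right.
- switch_pivot (a point): pivot of the toggle, on the case's top: in the monitor's frame at x -45, y -30, z 84 mm; axes as the monitor's. The steel bat lever is 36 mm long, 7 mm thick below and 12 mm near its tip.
- power_switch (a joint): the toggle, rad. 0 = off: lever leaning 0.42 rad (24 degrees) towards the front (-x of the monitor); 0.84 = on: leaning as far to the back (+x). It is spring-loaded over centre: pushed past upright (0.42) it snaps to the other end and stays; about 2 N at the tip. Do not ram it on against its stop.
- detector: face-up pancake detector head, aluminium disc 68 mm in diameter on a foot, 150 mm to the right (-y) of the case's middle, its top 60 mm above the bench; origin at the centre of its foot on the bench
- window (a point): centre of the detector's round grille window (47 mm across), in the plane of its top, 60 mm above the bench; z up
- cotton_pot: clear pot of cotton wool, 80 mm wide, 61 mm high, at the bench front; origin under its centre
- petri_dish: closed petri dish, 91 mm wide, 15 mm high, to the right; origin under its centre
- vial_a: small vial, 20 mm wide, 57 mm high, at the bench front before the detector; origin under its centre
- vial_b: as vial_a
- vial_c: small vial, 17 mm wide, 49 mm high, right of the tray; origin under its centre
- carton: open blue carton, 137 x 83 mm, 50 mm high, at the right; origin under its centre
- pen: felt marker lying left of the monitor, 131 mm long, 13 mm thick; origin under its middle

How it is judged:
On the way, in this order (a step that is already met when the one before it is completed fails the run):
1. the toggle is switched on, the tube still in the rack (value of joint power_switch above 0.7 rad), for 0.2 s.
2. the slim-stoppered tube is drawn up out of the rack by the fingers (height (world z) of slim_tube above 0.1 m and contact force between the fingers and slim_tube above 0.5 N), for 0.1 s.
3. the tube passes above the lead wall (height (world z) of slim_tube above 0.1 m and y of slim_tube in the frame of lead_wall between -0.04 and 0.04 m and x of slim_tube in the frame of lead_wall between -0.13 and 0.13 m).
At the end, for the whole second after the job is handed in: the fingers hold the slim-stoppered tube, at rest and upright within 0.12 rad, its foot 4 to 16 mm above the detector's window plane and within 7 mm of the window's centre, touching nothing of the monitor; the toggle is on (contact force between the fingers and slim_tube above 0.5 N and z of slim_tube in the frame of window between 0.004 and 0.016 m and horizontal distance between slim_tube and window below 0.007 m and angle between slim_tube's own z axis and vertical below 0.12 rad and linear speed of slim_tube below 0.02 m/s and contact force between slim_tube and monitor below 0.05 N and value of joint power_switch above 0.7 rad); the arm keeps its last pose, push and grip.
It fails at once if something touches the detector (contact force between detector and anything else above 0.3 N).
It fails at once if the tube knocks against the lead wall or the monitor (contact force between slim_tube and lead_wall above 0.3 N or contact force between slim_tube and monitor above 0.3 N).
It fails at once if another tube is lifted or tipped in the rack (distance of any of plug_tube_a, plug_tube_b, plug_tube_c from where it was at the start of the episode above 0.015 m or angle between any of plug_tube_a, plug_tube_b, plug_tube_c's own z axis and vertical above 0.2 rad).
It fails at once if a thing on the bench is disturbed (distance of any of cotton_pot, petri_dish, vial_a, vial_b, vial_c, carton, pen from where it was at the start of the episode above 0.02 m).
It also fails if it takes over 64 s, if anything falls off the work surface, if the arm or the gripper's body presses on something with over 40 N, if the wrist force passes 120 N, or if a joint passes its speed limit or range.

### The arm

A 6-joint arm with a two-finger parallel gripper is mounted at the origin on a cart in front of the work surface, level with it; the furniture and walls round the work are solid. World frame = base frame: x ahead of the robot, y to its left, z up, the work surface at z = 0. Lengths are in m, angles in rad, forces in N, time in s.
With the tool pointing down it reaches from about 0.375 to 0.9 m from the base axis. Payload 3.1 kg.
Tool frame: the origin (TCP) lies at the centre of the arm's flange, where the gripper is bolted on; the fingertips stand robot.tip_extent ahead of it and the grasp point (between the pads) lies 164 mm ahead of it (robot.tip_extent is the distance from the TCP to the fingertips, in m); z points along the fingers, y is the line along which they close (so a half turn about z gives the same grasp; the last joint's range is limited). The gripper opens to 87 mm and grips with 3 to 60 N. Pads are 19 mm wide; open, the fingers measure 117 mm over their backs; the gripper's body (75 mm by 190 mm) begins 51 mm behind the grasp point.
Start: joints at [-1.423, 0.527, 1.433, -0, 1.181, -0.178], TCP at [0.2, -0.592, 0.405] pointing down, gripper open.
Joint ranges: [-3.08, 3.08], [-0.75, 2.2], [0.22, 2.44], [-1.43, 4.57], [0, 2.65], [-2.85, 2.85]. Speed limits (rad/s): [2.79, 2.79, 3.14, 3.14, 3.14, 3.14].

### API

Orientations are given as a unit quaternion [x, y, z, w].
In Python, from rig import get_obs, camera, hand_in, cut_out, robot gives the robot as it stands.
- The arm moves only by the tool step_arm, never from a script. Its argument "rows" is a list of rows, each a list of 6 numbers: the shift along the world's x, y, z in m, then the turn, a rotation vector about the world's x, y, z in degrees. A call has 1 to 12 rows; each row shifts and turns the commanded pose from where the row before left it; what a row does not reach is not made up. A row lasts 1/8 s, in which the tool goes at most 62.5 mm and 10.7 degrees, less where a joint would pass 70% of its speed; a pose out of reach is approached as far as the arm can. A call is refused whole if a number of a shift passes 0.0625 or a number of a turn 10.7, either way. A call with a gripper value outside its range is refused whole. "jaw" is the finger opening in m, from 0 to 0.087, set as the call begins (left out, the last holds). The fingers move at their own pace and stop on an object; "squeeze" is the grip in N (left out, the last holds). Time passes only in rows, so rows that do not move let the fingers close. It gives the time, the measured TCP pose, the force, the opening and the grip force at its end, in the units of the state.
- get_obs(): the state, without advancing time (a new reading comes with each control period).
- camera(name): name is "side" or "top" or "wrist"; returns a dict with "pixels" (400x640x3 uint8, blue, green, red), "depth" (400x640 float32, m along the optical axis (not along the pixel's ray), 0 where there is no reading), "fov_y" (degrees; the focal length in pixels is half the picture's height over the tangent of half this angle, whatever the lens; pixels are square), "cx", "cy" (the principal point, pixels), "extrinsics" (4x4, takes a point from camera to world coordinates); the wrist camera has in their place "mount" (4x4, takes a point from camera to tool coordinates, whose origin is the TCP and whose axes are the flange's). Camera axes: x right, y up, looking along -z (the intrinsics and any distortion apply to the point x, -y, -z); pixel columns grow to the right and rows downward; lengths in m; the calibration is good to about 2 mm. A picture is of the moment at which its call begins: read the wrist's pose just before it.
- hand_in(): hands the job in; it is judged then, once.
Trained networks look in the newest picture that a camera, given by its name, has taken for a name from the list of things; names that differ only in an ending like _2 or _b are one class to them, and where a whole thing is asked for, a point or a joint stands for the part that bears it (a point fixed in the world has none). Each returns a list of dicts, best first, with "confidence" (0 to 1); they miss things now and then, are a little off and sometimes report something else, mostly with a low value. They report only what shows in the picture. A call takes as long as a camera call.
- cut_out(label, camera): "region" (400x640 bool, what is visible of it) and "extent" ([centre column, centre row, width, height] in pixels, round what is visible of it).
The state is a dict: "time": time; "q": joint angles; "joint_velocities": joint speeds; "joint_torque": joint torques, N m; "position": TCP position; "tool_rot": TCP orientation; "ft_force": force on the tool from outside, world axes, zero at the start; "moment": the same for the moment, N m; "grip_width": finger opening in m; "grip_force": force on a finger pad.
Only numpy, scipy, OpenCV 4.12 (cv2) and the standard library are available. Lean on these libraries where they do the work, as an engineer would, in place of code of your own. Each camera call takes 0.05 s, during which the arm holds its last target. There are 200 camera calls.

## Working session

There is one attempt and no reset: what is moved stays moved. The work goes in short steps, Python scripts to look and compute and a tool call to move; the robot and the scene stay as the last step left them, time stands still between calls to the robot, and variables do not carry over. Pictures are saved under pics/ and viewed, at most 10 in all, crops included, and the job is handed in when it is done.

Besides the shell and the picture viewer there is one more tool, called after ">>>" in YAML: its name, and indented under it one key for each argument. step_arm: Moves the arm, as the interface text tells. Its arguments: {"type":"object","properties":{"rows":{"type":"array"},"jaw":{"type":"number"},"squeeze":{"type":"number"}},"required":["rows"]}

```bash
mkdir -p pics; ls; cat > h.py <<'E'
import numpy as np,cv2
from rig import get_obs,camera,hand_in,cut_out,robot
from scipy.spatial.transform import Rotation as R
def ext(c,o):
    if 'extrinsics' in c: return np.array(c['extrinsics'])
    T=np.eye(4);T[:3,:3]=R.from_quat(o['tool_rot']).as_matrix();T[:3,3]=o['position']
    return T@np.array(c['mount'])
def cloud(c,T):
    d=c['depth'];h,w=d.shape;f=h/2/np.tan(np.radians(c['fov_y'])/2)
    v,u=np.mgrid[:h,:w]
    P=np.stack([(u-c['cx'])/f*d,-(v-c['cy'])/f*d,-d],-1)
    P=P@T[:3,:3].T+T[:3,3];P[d<=0]=np.nan
    return P
def proj(c,T,p):
    f=400/2/np.tan(np.radians(c['fov_y'])/2)
    q=np.linalg.inv(T)@np.append(p,1);return c['cx']+f*q[0]/-q[2],c['cy']-f*q[1]/-q[2]
E
python3 - <<'E'
from h import *
o=get_obs();print(o,robot.tip_extent)
ims=[]
for n in ['top','side']:
    c=camera(n);cv2.imwrite(f'pics/{n}0.png',c['pixels']);T=ext(c,o);P=cloud(c,T)
    print(n,[k for k in c],c['fov_y'],c['cx'],c['cy'],T.round(3).tolist())
    np.savez(f'{n}0.npz',P=P,px=c['pixels'])
    for l in ['slim_tube','plug_tube_a','rack','lead_wall','monitor','detector','power_switch','cotton_pot','petri_dish','vial_a','carton','pen']:
        for r in cut_out(l,n)[:4]:
            if r['confidence']<.3: continue
            Q=P[r['region']];Q=Q[~np.isnan(Q[:,0])]
            print(l,round(r['confidence'],2),np.round(r['extent']),np.percentile(Q,[3,50,97],axis=0).round(3).tolist() if len(Q) else '')
E
```

```text
pics
{'time': 0.0, 'q': array([-1.42353024e+00,  5.28443927e-01,  1.43389588e+00, -1.83377241e-05,
        1.18137540e+00, -1.78478336e-01]), 'joint_velocities': array([-1.32172076e-04,  8.65849383e-05, -7.62896808e-04, -6.53123339e-04,
        1.06539741e-03, -8.09605485e-04]), 'joint_torque': array([ 1.29978009e-03, -4.40033519e+01, -1.76593602e+01,  6.34118216e-02,
        5.81447489e-02, -1.47466803e-04]), 'position': array([ 0.19999649, -0.59177549,  0.40378692]), 'tool_rot': array([ 9.86764494e-01,  1.62156425e-01,  8.08408925e-06, -1.06127946e-03]), 'ft_force': array([ 0.1347892 , -1.32332353,  0.18334241]), 'moment': array([-0.04494103, -0.02318331,  0.00818732]), 'grip_force': 0.0, 'grip_width': 0.08676300611905657} 0.1822
top ['pixels', 'depth', 'fov_y', 'cx', 'cy', 'extrinsics'] 55.95693666954456 321.1157344260403 197.259512210879 [[-0.03, 0.997, -0.065, 0.389], [-1.0, -0.03, -0.006, -0.001], [-0.008, 0.065, 0.998, 1.478], [0.0, 0.0, 0.0, 1.0]]
plug_tube_a 0.57 [346. 180.   6.  11.] [[0.524, -0.095, 0.067], [0.533, -0.084, 0.186], [0.543, -0.078, 0.191]]
plug_tube_a 0.5 [3
[... 2263 characters left out ...]
 15.] [[0.431, 0.247, 0.011], [0.439, 0.365, 0.106], [0.451, 0.368, 0.116]]
cotton_pot 0.82 [356. 197.  19.  26.] [[0.344, -0.088, 0.005], [0.377, -0.028, 0.043], [0.412, -0.012, 0.056]]
petri_dish 0.7 [349. 167.  18.  14.] [[0.37, -0.398, 0.0], [0.408, -0.35, 0.012], [0.447, -0.319, 0.016]]
vial_a 0.55 [359. 232.   8.  16.] [[0.36, 0.153, 0.002], [0.369, 0.161, 0.028], [0.379, 0.167, 0.055]]
vial_a 0.48 [366. 224.   7.  17.] [[0.346, 0.121, 0.004], [0.353, 0.128, 0.034], [0.36, 0.133, 0.057]]
carton 0.9 [344. 148.  32.  21.] [[0.38, -0.571, 0.0], [0.444, -0.496, 0.03], [0.509, -0.451, 0.048]]
pen 0.54 [316. 324.  29.  31.] [[0.436, 0.489, -0.001], [0.47, 0.539, 0.007], [0.514, 0.58, 0.011]]
```

```bash
python3 - <<'E'
import cv2,numpy as np
a=cv2.imread('pics/top0.png')[130:260,190:430];b=cv2.imread('pics/side0.png')[130:330,230:430]
a=cv2.resize(a,None,fx=3.3,fy=3.3,interpolation=2)[:, :792];cv2.imwrite('pics/t1.png',a)
cv2.imwrite('pics/s1.png',cv2.resize(b,None,fx=3,fy=3,interpolation=2))
for n in ['top','side']:
    P=np.load(n+'0.npz')['P'].reshape(-1,3)
    # tall things in rack
    m=(P[:,2]>.105)&(P[:,0]>.47)&(P[:,0]<.61)&(P[:,1]>-.3)&(P[:,1]<.03);Q=P[m]
    for y in np.arange(-.29,.0,.01):
        k=Q[(Q[:,1]>=y)&(Q[:,1]<y+.01)]
        if len(k): print(n,round(y,3),len(k),k.mean(0).round(3),k[:,2].max().round(3))
    # monitor case top & detector top & lever
    m=(abs(P[:,2]-.078)<.006)&(P[:,1]>.29)&(P[:,1]<.5)&(P[:,0]>.35)&(P[:,0]<.65)
    print('case',cv2.minAreaRect(P[m][:,:2].astype(np.float32)*1000),m.sum(),np.median(P[m],0))
    m=(abs(P[:,2]-.06)<.007)&(P[:,1]>.2)&(P[:,1]<.30)&(P[:,0]>.44)&(P[:,0]<.6)
    print('det',cv2.minEnclosingCircle(P[m][:,:2].astype(np.float32)*1000),m.sum(),P[m].mean(0))
    m=(P[:,2]>.09)&(P[:,1]>.3)&(P[:,1]<.5)&(P[:,0]>.35)&(P[:,0]<.6);print('lever\n',P[m].round(3).tolist())
E
```

```text
top -0.22 14 [ 0.543 -0.214  0.187] 0.192
top -0.21 30 [ 0.543 -0.205  0.166] 0.194
top -0.2 7 [ 0.546 -0.198  0.186] 0.191
top -0.18 4 [ 0.54  -0.171  0.182] 0.185
top -0.17 21 [ 0.538 -0.164  0.165] 0.188
top -0.16 3 [ 0.542 -0.16   0.154] 0.168
top -0.14 10 [ 0.537 -0.134  0.186] 0.191
top -0.13 27 [ 0.537 -0.126  0.177] 0.193
top -0.12 8 [ 0.538 -0.118  0.183] 0.186
top -0.1 13 [ 0.535 -0.094  0.187] 0.19
top -0.09 24 [ 0.533 -0.084  0.178] 0.192
top -0.08 5 [ 0.537 -0.078  0.182] 0.187
case ((487.037109375, 396.1563720703125), (149.697265625, 129.2030792236328), 8.432191848754883) 1281 [0.4865701  0.39690912 0.07788319]
det ((505.43194580078125, 257.99981689453125), 43.194679260253906) 263 [0.50927797 0.25145732 0.05885097]
lever
 [[0.446, 0.363, 0.092], [0.442, 0.364, 0.103], [0.442, 0.359, 0.106], [0.442, 0.357, 0.102], [0.438, 0.36, 0.117], [0.438, 0.359, 0.106], [0.438, 0.354, 0.112], [0.435, 0.363, 0.119], [0.434, 0.359, 0.123], [0.435, 0.359, 0.109], [0.434, 0.353, 0.116], [0.431, 0.36, 0.119], [0.431, 0.356, 0.12]]
side -0.22 3 [ 0.542 -0.212  0.183] 0.187
side -0.21 12 [
[... 880 characters left out ...]
6], [0.431, 0.362, 0.114], [0.429, 0.355, 0.109], [0.439, 0.365, 0.113], [0.436, 0.368, 0.115], [0.434, 0.363, 0.111], [0.431, 0.362, 0.111], [0.429, 0.361, 0.11], [0.442, 0.361, 0.106], [0.439, 0.364, 0.109], [0.437, 0.365, 0.109], [0.434, 0.366, 0.11], [0.431, 0.364, 0.109], [0.442, 0.367, 0.107], [0.439, 0.365, 0.106], [0.436, 0.368, 0.109], [0.434, 0.368, 0.108], [0.431, 0.365, 0.106], [0.442, 0.366, 0.103], [0.44, 0.364, 0.102], [0.437, 0.368, 0.105], [0.434, 0.361, 0.1], [0.445, 0.365, 0.099], [0.442, 0.366, 0.1], [0.439, 0.366, 0.1], [0.437, 0.366, 0.1], [0.445, 0.362, 0.094], [0.442, 0.37, 0.1], [0.44, 0.363, 0.094], [0.445, 0.364, 0.091], [0.442, 0.366, 0.093], [0.44, 0.365, 0.092]]
```

View pics/t1.png

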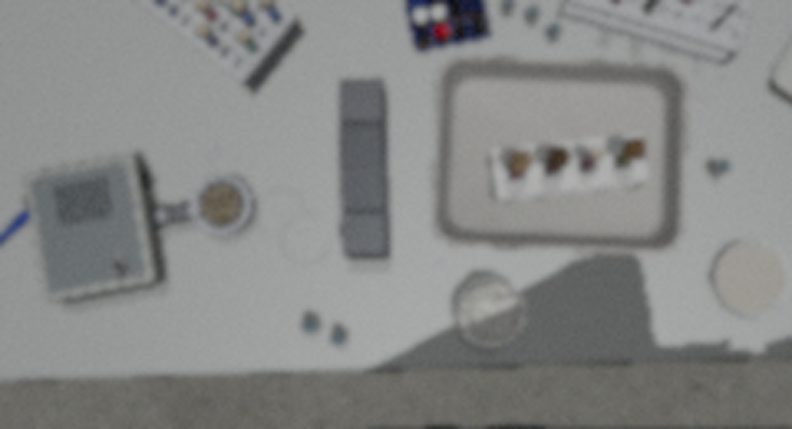

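View pics/s1.png

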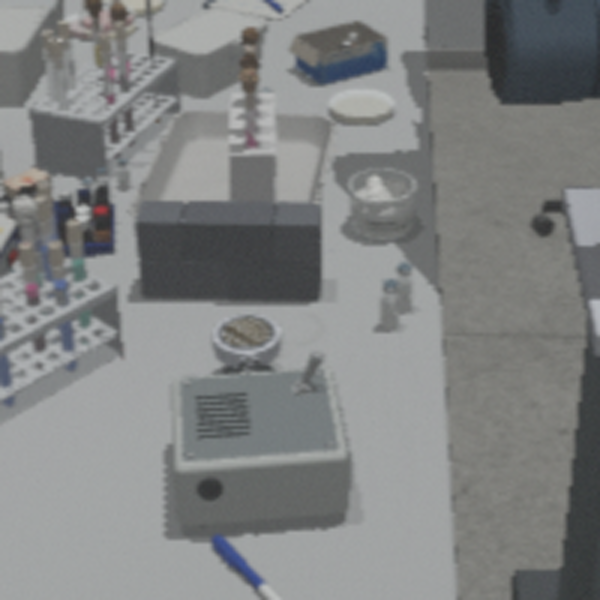

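The slim tube is third from the left (about 600,155 in the top crop). The toggle is at (120,268) there and the detector window at (222,200).

>>> step_arm:
  rows:
    - [0.031,0.035,0.006,0,0,9.5]
    - [0.031,0.035,0.006,0,0,9.5]
    - [0.031,0.035,0.006,0,0,9.5]
    - [0.031,0.035,0.006,0,0,9.5]
    - [0.031,0.035,0.006,0,0,9.5]
    - [0.031,0.035,0.006,0,0,9.5]
    - [0.031,0.035,0.006,0,0,9.5]
    - [0.031,0.035,0.006,0,0,9.5]
    - [0,0.04,0,0,0,0]
    - [0,0.04,0,0,0,0]
    - [0,0.04,0,0,0,0]
    - [0,0,0,0,0,0]

```text
time: 2.8
position: [0.4476, -0.1896, 0.4529]
tool_rot: [0.676, 0.736, 0.0, -0.001]
ft_force: [0.2, 0.1, -0.0]
grip_width: 0.0874
grip_force: 0.0
```

```bash
python3 - <<'E'
from h import *
o=get_obs();c=camera('wrist');cv2.imwrite('pics/w1.png',c['pixels']);T=ext(c,o);P=cloud(c,T);np.savez('w1.npz',P=P)
print(o['position'],o['q'],np.array(c['mount']).round(3).tolist(),c['fov_y'])
for l in ['slim_tube','plug_tube_a','rack']:
    for r in cut_out(l,'wrist')[:4]:
        Q=P[r['region']];Q=Q[~np.isnan(Q[:,0])]
        print(l,round(r['confidence'],2),np.round(r['extent']),np.percentile(Q,[3,50,97],axis=0).round(3).tolist() if len(Q) else '')
E
```

```text
[ 0.44759051 -0.18958618  0.45285465] [-6.31129907e-01  2.78785067e-01  1.71033417e+00  3.50865653e-04
  1.15369099e+00 -7.16202200e-01] [[0.0, 0.967, 0.255, 0.07], [1.0, -0.0, 0.001, -0.002], [0.001, 0.255, -0.967, 0.021], [0.0, 0.0, 0.0, 1.0]] 63.68563849836628
slim_tube 0.93 [417. 178.  47.  34.] [[0.53, -0.19, 0.032], [0.533, -0.165, 0.16], [0.566, -0.16, 0.183]]
plug_tube_a 0.98 [429.  84.  59.  39.] [[0.521, -0.097, 0.087], [0.527, -0.088, 0.184], [0.54, -0.078, 0.19]]
plug_tube_a 0.73 [416. 225.  53.  55.] [[0.533, -0.213, 0.084], [0.538, -0.203, 0.182], [0.549, -0.197, 0.19]]
plug_tube_a 0.68 [423. 138.  58.  32.] [[0.524, -0.137, 0.087], [0.53, -0.127, 0.184], [0.543, -0.118, 0.19]]
plug_tube_a 0.32 [258.  48.  78.  81.] [[0.339, -0.089, 0.033], [0.375, -0.053, 0.05], [0.409, -0.018, 0.057]]
rack 0.88 [399. 146.  72. 165.] [[0.505, -0.229, 0.005], [0.522, -0.141, 0.09], [0.562, -0.066, 0.092]]
```

View pics/w1.png

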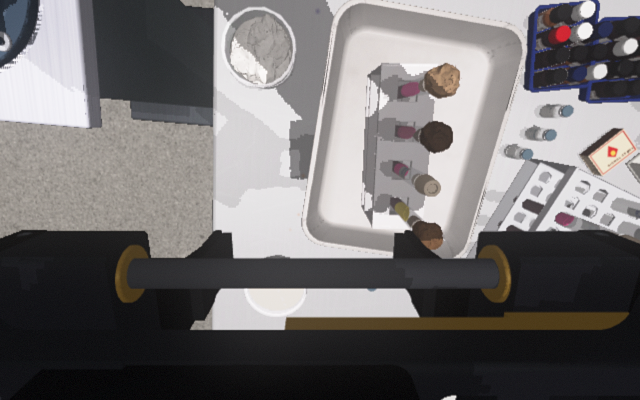

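>>> step_arm:
  rows:
    - [-0.005,0.044,0,0,0,0.4]
    - [-0.005,0.044,0,0,0,0.4]
    - [-0.005,0.044,0,0,0,0.4]
    - [-0.005,0.044,0,0,0,0.4]
    - [-0.005,0.044,0,0,0,0.4]
    - [-0.005,0.044,0,0,0,0.4]
    - [-0.005,0.044,0,0,0,0.4]
    - [-0.005,0.044,0,0,0,0.4]
    - [-0.005,0.044,0,0,0,0.4]
    - [-0.005,0.044,0,0,0,0.4]
    - [0,0,0,0,0,0]
  jaw: 0

```text
time: 4.38
position: [0.3987, 0.2494, 0.4527]
tool_rot: [0.651, 0.759, 0.0, 0.0]
ft_force: [1.0, -0.4, -0.3]
grip_width: 0.0003
grip_force: 0.0
```

```bash
python3 - <<'E'
from h import *
o=get_obs();c=camera('wrist');cv2.imwrite('pics/w2.png',c['pixels']);T=ext(c,o);P=cloud(c,T);np.savez('w2.npz',P=P,T=T)
print(o['position'],o['grip_width'])
for l in ['detector','monitor','power_switch','window']:
    for r in cut_out(l,'wrist')[:2]:
        Q=P[r['region']];Q=Q[~np.isnan(Q[:,0])]
        print(l,round(r['confidence'],2),np.round(r['extent']),np.percentile(Q,[3,50,97],axis=0).round(3).tolist() if len(Q) else '')
        if l=='power_switch':
            for z in np.arange(.08,.125,.006):
                k=Q[abs(Q[:,2]-z)<.003]
                if len(k):print(z,len(k),k.mean(0).round(4))
Q=P.reshape(-1,3)
m=(abs(Q[:,2]-.078)<.004)&(Q[:,1]>.29)&(Q[:,1]<.5)&(Q[:,0]>.38)&(Q[:,0]<.6)
print('case',cv2.minAreaRect(Q[m][:,:2].astype(np.float32)*1000),np.median(Q[m],0))
m=(abs(Q[:,2]-.06)<.004)&(Q[:,1]>.2)&(Q[:,1]<.29)&(Q[:,0]>.45)&(Q[:,0]<.57)
print('det',cv2.minEnclosingCircle(Q[m][:,:2].astype(np.float32)*1000),Q[m].mean(0),m.sum())
Q=np.load('w1.npz')['P'].reshape(-1,3)
m=(Q[:,2]>.176)&(abs(Q[:,1]+.165)<.014)&(abs(Q[:,0]-.538)<.02);print('slim top',Q[m].min(0),Q[m].max(0),Q[m].mean(0),m.sum())
m=(abs(Q[:,2]-.092)<.004)&(abs(Q[:,1]+.145)<.11)&(abs(Q[:,0]-.538)<.04);print('rack',cv2.minAreaRect(Q[m][:,:2].astype(np.float32)*1000))
E
```

```text
[0.39865294 0.24944317 0.45268265] 0.0003268897947210945
detector 0.64 [403. 167.  67. 101.] [[0.476, 0.222, -0.0], [0.5, 0.262, 0.057], [0.536, 0.329, 0.06]]
monitor 0.88 [417. 109. 157. 214.] [[0.41, 0.238, 0.051], [0.488, 0.38, 0.077], [0.55, 0.442, 0.079]]
power_switch 0.48 [370.  79.  22.  13.] [[0.426, 0.354, 0.083], [0.432, 0.359, 0.114], [0.445, 0.364, 0.118]]
0.08 6 [0.4371 0.3569 0.08  ]
0.08600000000000001 15 [0.4442 0.3601 0.0855]
0.09200000000000001 5 [0.4437 0.3606 0.0912]
0.09800000000000002 7 [0.4412 0.3595 0.0979]
0.10400000000000002 8 [0.4394 0.36   0.1047]
0.11000000000000003 32 [0.4333 0.3581 0.1115]
0.11600000000000003 124 [0.4305 0.3593 0.1155]
window 0.75 [402. 167.  60.  97.] [[0.476, 0.223, 0.003], [0.499, 0.261, 0.057], [0.534, 0.328, 0.059]]
case ((484.28643798828125, 389.6702880859375), (147.1748504638672, 110.37532043457031), 8.92713737487793) [0.48434886 0.39401475 0.07723578]
det ((506.37109375, 253.51600646972656), 36.64345169067383) [0.5061641  0.25112478 0.05797216] 2390
slim top [ 0.51800903 -0.17359394  0.17603883] [ 0.54454893 -0.15101679  0.36430838] [ 0.52855918 -0.16118933  0.27235312] 622
rack ((536.357666015625, -147.28619384765625), (57.00446701049805, 172.34193420410156), 4.579620361328125)
```

View pics/w2.png

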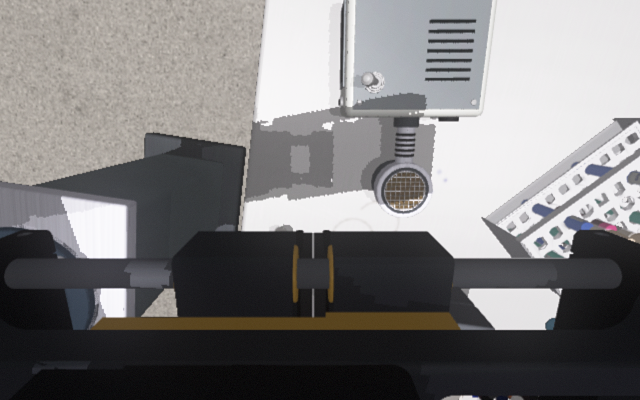

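>>> step_arm:
  rows:
    - [0,0.035,-0.01,0,0,0]
    - [0,0.035,-0.01,0,0,0]
    - [-0.004,0.034,-0.01,0,0,0]
    - [0,0,-0.04,0,0,0]
    - [0,0,-0.04,0,0,0]
    - [0,0,-0.035,0,0,0]
    - [0,0,-0.02,0,0,0]
    - [0,0,-0.003,0,0,0]
    - [0,0,0,0,0,0]

```text
time: 5.75
position: [0.3948, 0.3515, 0.2852]
tool_rot: [0.652, 0.758, 0.0, 0.0]
ft_force: [-0.2, -0.2, 0.2]
grip_width: 0.0001
grip_force: 0.0
```

```bash
python3 - <<'E'
from h import *
c=camera('side');cv2.imwrite('pics/s2.png',cv2.resize(c['pixels'][200:300,260:400],None,fx=5,fy=5,interpolation=2))
c=camera('wrist');cv2.imwrite('pics/w3.png',c['pixels'][:260,150:550])
E
```

```text
(no output)
```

View pics/s2.png

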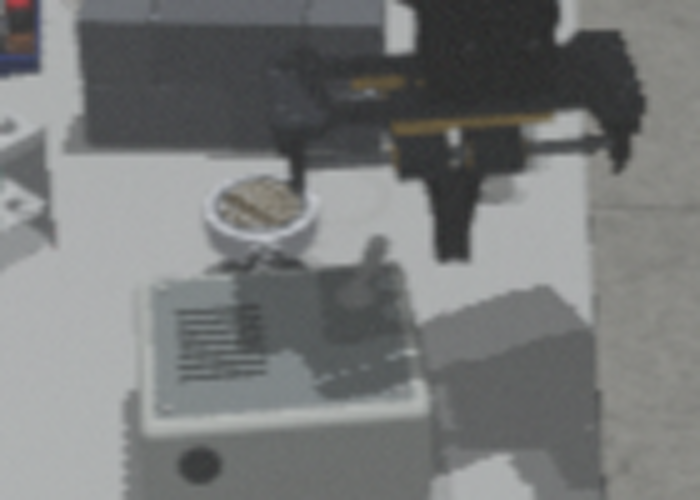

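>>> step_arm:
  rows:
    - [0.009,0.004,0,0,0,0]
    - [0.009,0.003,0,0,0,0]
    - [0.006,0.002,0,0,0,0]
    - [0.006,0.001,0,0,0,0]
    - [0.005,0.001,0,0,0,0]
    - [0,0,0,0,0,0]

```text
time: 6.6
position: [0.4301, 0.3631, 0.2848]
tool_rot: [0.652, 0.758, 0.001, 0.001]
ft_force: [-0.3, 0.9, -0.0]
grip_width: 0.0004
grip_force: 0.0
```

```bash
cat > sw.py <<'E'
from h import *
o=get_obs();c=camera('side');P=cloud(c,ext(c,o))
print(o['position'],o['ft_force'])
for r in cut_out('power_switch','side')[:2]:
    Q=P[r['region']];print(r['confidence'],r['extent'],np.nanmedian(Q,0),np.nanmax(Q,0))
Q=P.reshape(-1,3);m=(Q[:,2]>.088)&(Q[:,2]<.1)&(abs(Q[:,1]-.362)<.02)&(Q[:,0]>.4)&(Q[:,0]<.5);print('lo',Q[m].mean(0),m.sum())
m=(Q[:,2]>.105)&(Q[:,2]<.122)&(abs(Q[:,1]-.365)<.02)&(Q[:,0]>.4)&(Q[:,0]<.5);print('hi',np.sort(Q[m][:,0]).round(3))
cv2.imwrite('pics/side_now.png',cv2.resize(c['pixels'][200:300,260:400],None,fx=5,fy=5,interpolation=2))
E
python3 sw.py
```

```text
[0.43007573 0.36312028 0.28479352] [-0.33492086  0.86715748 -0.04539851]
0.47 [329.7, 252.7, 2.6, 12.0] [0.44738108 0.36588556 0.10861436] [0.45273132 0.37135561 0.11877881]
lo [0.44732311 0.36603773 0.09513266] 11
hi [0.423 0.423 0.423 0.423 0.423 0.423 0.425 0.426 0.426 0.426 0.428 0.428
 0.428 0.428 0.428 0.428 0.431 0.431 0.431 0.431 0.431 0.433 0.433 0.433
 0.434 0.434 0.434 0.436 0.436 0.436 0.436 0.436 0.436 0.439 0.439 0.439
 0.439 0.442 0.442 0.442 0.444 0.445 0.445 0.445 0.445 0.447 0.447 0.447
 0.447 0.447 0.448 0.45  0.45  0.45  0.45  0.45  0.453 0.453 0.453 0.453
 0.453]
```

Lever is about upright; a few mm more.

>>> step_arm:
  rows:
    - [0.003,0,0,0,0,0]
    - [0.003,0.001,0,0,0,0]
    - [0,0,0,0,0,0]

```text
time: 7.08
position: [0.4355, 0.364, 0.2848]
tool_rot: [0.652, 0.758, 0.0, 0.0]
ft_force: [-0.4, -0.0, -0.1]
grip_width: 0.0007
grip_force: 0.0
```

```bash
python3 sw.py
```

```text
[0.43547294 0.36400963 0.28478164] [-0.44072587 -0.00440903 -0.05329164]
0.16 [353.5, 168.1, 7.2, 13.1] [ 0.3828355  -0.33355347  0.01004283] [ 0.40726404 -0.31224742  0.01723858]
lo [0.45058277 0.36612528 0.09370754] 9
hi [0.428 0.428 0.428 0.428 0.428 0.431 0.431 0.431 0.431 0.431 0.433 0.433
 0.434 0.434 0.436 0.436 0.436 0.436 0.436 0.439 0.439 0.439 0.439 0.439
 0.439 0.441 0.441 0.441 0.441 0.441 0.441 0.444 0.444 0.444 0.444 0.444
 0.444 0.453 0.453 0.453 0.455 0.455 0.455 0.455 0.458 0.458 0.458 0.458
 0.458 0.46  0.461 0.461 0.461 0.461 0.463 0.463 0.463]
```

>>> step_arm:
  rows:
    - [-0.02,-0.003,0,0,0,0]
    - [-0.01,-0.001,0.02,0,0,0]
    - [0,0,0.05,0,0,0]
    - [0,0,0.05,0,0,0]
    - [0,0,0.045,0,0,0]
    - [0,-0.055,0,0,0,-1]
    - [0,-0.055,0,0,0,-1]
    - [0,-0.055,0,0,0,-1]
    - [0,0,0,0,0,0]

```text
time: 8.3
position: [0.4047, 0.1922, 0.4498]
tool_rot: [0.673, 0.739, -0.001, -0.0]
ft_force: [0.3, 0.4, -0.0]
grip_width: 0.0006
grip_force: 0.0
```

```bash
python3 - <<'E'
from h import *
o=get_obs();c=camera('wrist');P=cloud(c,ext(c,o));print(o['position'])
Q=P.reshape(-1,3);m=(Q[:,2]>.086)&(Q[:,2]<.125)&(abs(Q[:,1]-.362)<.02)&(Q[:,0]>.41)&(Q[:,0]<.49);Q=Q[m]
for z in np.arange(.085,.125,.006):
    k=Q[abs(Q[:,2]-z)<.003]
    if len(k):print(z.round(3),len(k),k.mean(0).round(4))
# window circle by template: mask detector top, contour
r=cut_out('detector','wrist')
Q=P.reshape(-1,3);m=(abs(Q[:,2]-.059)<.003)&(abs(Q[:,1]-.25)<.045)&(abs(Q[:,0]-.507)<.045)
D=Q[m][:,:2]
# circle of known radius 34: exclude stem side, maximise fit of points below y.27
from scipy.optimize import least_squares
H=cv2.convexHull((D[D[:,1]<.265]*1000).astype(np.float32))[:,0]
H=H[H[:,1]<262]
s=least_squares(lambda p:np.hypot(*(H-p[:2]).T)-p[2],[507,249,34],loss='soft_l1');print(s.x,np.abs(s.fun).max(),len(H))
E
```

```text
[0.40471876 0.19224826 0.44983392]
0.085 17 [0.4421 0.3609 0.0868]
0.091 30 [0.4442 0.3604 0.0913]
0.097 34 [0.4466 0.3604 0.0972]
0.103 39 [0.4478 0.3606 0.1029]
0.109 57 [0.451  0.3599 0.1091]
0.115 125 [0.4545 0.3611 0.1151]
0.121 1 [0.4534 0.3629 0.1189]
[506.75414006 250.21364947  33.44443898] 0.28833697376064293 27
```

>>> step_arm:
  rows:
    - [0.0165,-0.045,0,0,0,-0.1]
    - [0.0165,-0.045,0,0,0,-0.1]
    - [0.0165,-0.045,0,0,0,-0.1]
    - [0.0165,-0.045,0,0,0,-0.1]
    - [0.0165,-0.045,0,0,0,-0.1]
    - [0.0165,-0.045,0,0,0,-0.1]
    - [0.017,-0.045,0,0,0,-0.1]
    - [0.017,-0.044,0,0,0,-0.1]
    - [0,0,0,0,0,0]
    - [0,0,0,0,0,0]
  jaw: 0.06
  squeeze: 12

```text
time: 9.65
position: [0.5385, -0.1627, 0.4491]
tool_rot: [0.676, 0.737, 0.0, -0.001]
ft_force: [0.2, -1.3, 0.1]
grip_width: 0.0598
grip_force: 0.0
```

```bash
python3 - <<'E'
from h import *
o=get_obs();c=camera('wrist');T=ext(c,o);P=cloud(c,T);print(o['position'],o['tool_rot'],o['grip_width'])
im=c['pixels'].copy()
for r in cut_out('slim_tube','wrist')[:2]:
    Q=P[r['region']];Q=Q[Q[:,2]>.17];print(r['confidence'],r['extent'],len(Q),Q.min(0),Q.max(0),np.median(Q,0))
for x,y in [(.538,-.167)]:
    u,v=proj(c,T,[x,y,.184]);print(u,v);cv2.circle(im,(int(u),int(v)),3,(0,255,0),-1)
g=np.array(o['position'])+R.from_quat(o['tool_rot']).apply([0,0,.164]);u,v=proj(c,T,g);cv2.circle(im,(int(u),int(v)),3,(0,0,255),-1)
cv2.imwrite('pics/w4.png',im)
E
```

```text
[ 0.5384681  -0.1627367   0.44913482] [ 6.75882319e-01  7.37008963e-01  1.20249974e-04 -9.30412924e-04] 0.05978437621161256
0.76 [316.4, 201.2, 17.7, 40.4] 338 [ 0.5300255  -0.17443678  0.17001102] [ 0.54566324 -0.15875607  0.18442991] [ 0.5379173  -0.16509688  0.18179361]
314.63301010578937 213.28138770364794
```

View pics/w4.png

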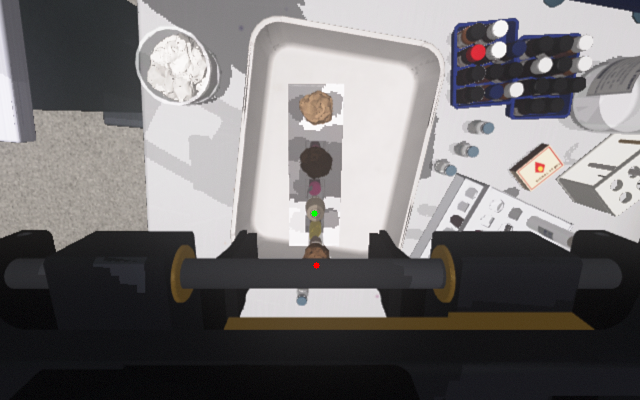

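>>> step_arm:
  rows:
    - [0,-0.003,-0.03,0,0,0]
    - [0,0,-0.03,0,0,0]
    - [0,0,-0.02,0,0,0]
    - [0,0,0,0,0,0]

```text
time: 10.25
position: [0.5375, -0.1655, 0.3685]
tool_rot: [0.676, 0.737, -0.0, -0.002]
ft_force: [-0.3, 0.7, -0.2]
grip_width: 0.06
grip_force: 0.0
```

>>> step_arm:
  rows:
    - [0,0,-0.02,0,0,0]
    - [0,0,-0.015,0,0,0]
    - [0,0,-0.011,0,0,0]
    - [0,0,0,0,0,0]

```text
time: 10.75
position: [0.5379, -0.1669, 0.3232]
tool_rot: [0.676, 0.737, -0.0, -0.001]
ft_force: [0.5, -0.5, 0.4]
grip_width: 0.06
grip_force: 0.0
```

>>> step_arm:
  rows:
    - [0,0,0,0,0,0]
    - [0,0,0,0,0,0]
    - [0,0,0,0,0,0]
    - [0,0,0,0,0,0]
    - [0,0,0,0,0,0]
    - [0,0,0,0,0,0]
    - [0,0,0,0,0,0]
    - [0,0,0,0,0,0]
  jaw: 0
  squeeze: 12

```text
time: 11.75
position: [0.5382, -0.1671, 0.3238]
tool_rot: [0.676, 0.736, 0.0, 0.0]
ft_force: [0.4, 0.4, 0.0]
grip_width: 0.0164
grip_force: 12.0
```

>>> step_arm:
  rows:
    - [0,0,0.008,0,0,0]
    - [0,0,0.015,0,0,0]
    - [0,0,0.015,0,0,0]
    - [0,0,0.015,0,0,0]
    - [0,0,0.015,0,0,0]
    - [0,0,0.015,0,0,0]
    - [0,0,0.015,0,0,0]
    - [0,0,0.015,0,0,0]
    - [0,0,0.015,0,0,0]
    - [0,0,0.015,0,0,0]
    - [0,0,0.01,0,0,0]
    - [0,0,0,0,0,0]

```text
time: 13.25
position: [0.5382, -0.1672, 0.4776]
tool_rot: [0.676, 0.737, 0.0, 0.001]
ft_force: [0.3, -0.7, -0.4]
grip_width: 0.0168
grip_force: 12.0
```

>>> step_arm:
  rows:
    - [-0.01,0,0,0,0,0]
    - [-0.02,0,0,0,0,0]
    - [-0.02,0,0,0,0,0]
    - [-0.012,0,0,0,0,0]
    - [0,0.015,0,0,0,0]
    - [0,0.03,0,0,0,0]
    - [0,0.04,0,0,0,0]
    - [0,0.04,0,0,0,0]
    - [0,0.03,0,0,0,0]
    - [0,0.02,0,0,0,0]
    - [0,0.01,0,0,0,0]
    - [0,0,0,0,0,0]

```text
time: 14.75
position: [0.4762, 0.0186, 0.4767]
tool_rot: [0.676, 0.737, -0.0, 0.0]
ft_force: [-0.7, -0.1, -0.8]
grip_width: 0.0166
grip_force: 12.0
```

```bash
cat > tube.py <<'E'
from h import *
o=get_obs();g=np.array(o['position']);tz=R.from_quat(o['tool_rot']).apply([0,0,1])
print(g,tz,o['grip_force'],o['grip_width'])
for n in ['side','top']:
    c=camera(n);T=ext(c,o);P=cloud(c,T);Q=P.reshape(-1,3)
    a=g+tz*.164; zb=a[2]-.18
    m=(np.hypot(Q[:,0]-a[0],Q[:,1]-a[1])<.03)&(Q[:,2]>zb)&(Q[:,2]<a[2]-.02);Q=Q[m]
    if n=='side': cv2.imwrite('pics/side_now.png',cv2.resize(c['pixels'][130:330,230:430],None,fx=3,fy=3,interpolation=2))
    for z in np.arange(zb,a[2]-.02,.015):
        k=Q[(Q[:,2]>=z)&(Q[:,2]<z+.015)]
        if len(k): print(n,z.round(3),len(k),k.mean(0).round(4),k[:,2].min().round(4))
E
python3 tube.py
```

```text
[0.47616988 0.01864131 0.47671178] [ 7.46141405e-05 -1.15204494e-04 -9.99999991e-01] 11.99337035883218 0.016611040101867754
side 0.148 1 [0.4833 0.0239 0.1622] 0.1622
side 0.163 18 [0.4779 0.0262 0.1708] 0.1639
side 0.178 15 [0.4779 0.0255 0.1855] 0.1793
side 0.193 16 [0.4769 0.025  0.1992] 0.193
side 0.208 23 [0.4793 0.0248 0.2148] 0.2082
side 0.223 22 [0.4781 0.0235 0.2302] 0.224
side 0.238 21 [0.4782 0.0248 0.2458] 0.2388
side 0.253 21 [0.4782 0.0244 0.2603] 0.2529
side 0.268 20 [0.4773 0.0252 0.275 ] 0.2678
side 0.283 16 [0.4774 0.0247 0.2878] 0.2831
```

View pics/side_now.png

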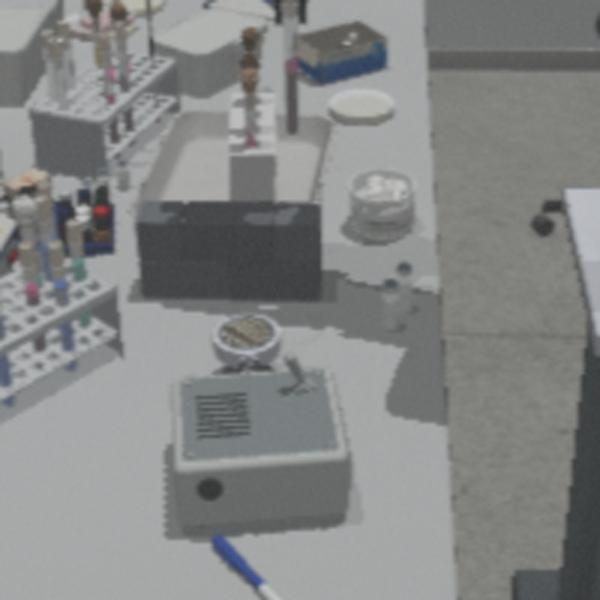

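>>> step_arm:
  rows:
    - [0.002,0.015,0,0,0,0]
    - [0.004,0.03,0,0,0,0]
    - [0.005,0.035,0,0,0,0]
    - [0.005,0.035,0,0,0,0]
    - [0.005,0.035,0,0,0,0]
    - [0.004,0.035,0,0,0,0]
    - [0.004,0.025,0,0,0,0]
    - [0.002,0.015,0,0,0,0]
    - [0,0.006,0,0,0,0]
    - [0,0,0,0,0,0]
    - [0,0,0,0,0,0]

```text
time: 16.23
position: [0.507, 0.2482, 0.4768]
tool_rot: [0.677, 0.736, -0.0, 0.0]
ft_force: [-0.3, -0.1, -0.3]
grip_width: 0.017
grip_force: 12.0
```

>>> step_arm:
  rows:
    - [0,0,-0.015,0,0,0]
    - [0,0,-0.015,0,0,0]
    - [0,0,-0.015,0,0,0]
    - [0,0,-0.01,0,0,0]
    - [0,0,0,0,0,0]
    - [0,0,0,0,0,0]

```text
time: 16.98
position: [0.5073, 0.249, 0.422]
tool_rot: [0.676, 0.737, 0.0, 0.0]
ft_force: [-0.3, 1.0, 0.3]
grip_width: 0.0164
grip_force: 12.0
```

```bash
cat >> tube.py <<'E'
c=camera('wrist');T=ext(c,get_obs());P=cloud(c,T)
im=c['pixels'].copy()
c=camera('side');T=ext(c,o)
Q=cloud(c,T).reshape(-1,3);m=(abs(Q[:,2]-.058)<.005)&(abs(Q[:,1]-.255)<.05)&(abs(Q[:,0]-.508)<.05);D=Q[m]
print('side det x range',np.percentile(D[:,0],[1,50,99]),'near y .25:',np.percentile(D[abs(D[:,1]-.25)<.01][:,0],[0,100]),np.percentile(D[abs(D[:,0]-.508)<.02][:,1],[0,100]),D[:,2].mean())
u,v=map(int,proj(c,T,[.508,.25,.1]))
cv2.imwrite('pics/s_close.png',cv2.resize(c['pixels'][v-50:v+50,u-60:u+60],None,fx=6,fy=6,interpolation=cv2.INTER_CUBIC))
E
python3 tube.py
```

```text
[0.50729435 0.24902042 0.42200897] [ 7.46324832e-04  2.38494049e-04 -9.99999693e-01] 11.99313514167443 0.016386099432565342
side 0.093 2 [0.5053 0.2521 0.1055] 0.1053
side 0.108 21 [0.5093 0.2553 0.1152] 0.1085
side 0.123 22 [0.5081 0.2549 0.1299] 0.1233
side 0.138 22 [0.5086 0.2561 0.1459] 0.1384
side 0.153 28 [0.5081 0.2548 0.1602] 0.1532
side 0.168 24 [0.5084 0.2553 0.1753] 0.1682
side 0.183 24 [0.509  0.2555 0.1906] 0.1833
side 0.198 23 [0.5079 0.2555 0.206 ] 0.1983
side 0.213 24 [0.5087 0.2553 0.2213] 0.2139
side 0.228 17 [0.5085 0.2553 0.2332] 0.2281
top 0.108 1 [0.5038 0.2432 0.115 ] 0.115
top 0.123 2 [0.5081 0.2407 0.1285] 0.1276
top 0.228 1 [0.5207 0.2408 0.2371] 0.2371
side det x range [0.47902396 0.50903468 0.54098103] near y .25: [0.47835399 0.54380235] [0.21998361 0.30328145] 0.05679933110767813
```

View pics/s_close.png

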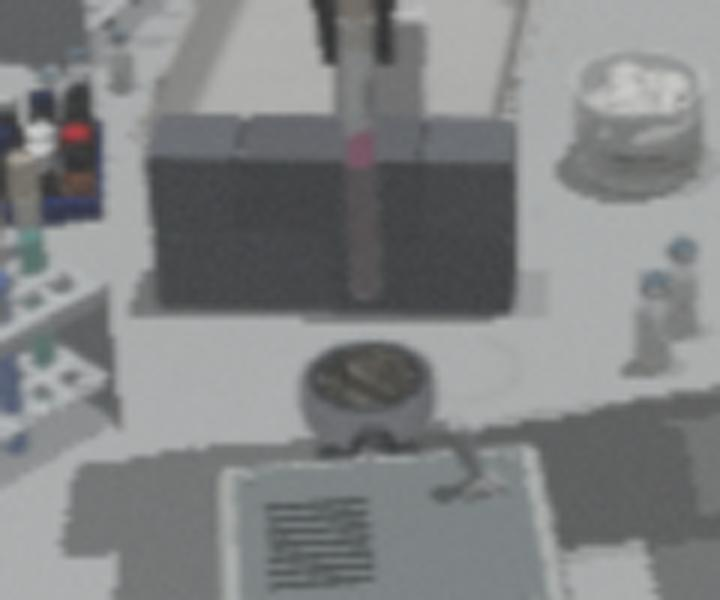

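>>> step_arm:
  rows:
    - [0,0.001,-0.012,0,0,0]
    - [0,0,-0.01,0,0,0]
    - [0,0,-0.007,0,0,0]
    - [0,0,-0.005,0,0,0]
    - [0,0,0,0,0,0]
    - [0,0,0,0,0,0]
    - [0,0,0,0,0,0]

```text
time: 18.05
position: [0.5072, 0.25, 0.3881]
tool_rot: [0.676, 0.737, 0.0, 0.0]
ft_force: [-0.7, 0.2, -1.0]
grip_width: 0.0168
grip_force: 12.0
```

```bash
python3 tube.py
```

```text
[0.50718729 0.24996499 0.38812254] [ 7.95219780e-04  2.46616461e-04 -9.99999653e-01] 11.993225624319166 0.016762342995327525
side 0.044 156 [0.5064 0.2528 0.0564] 0.0461
side 0.059 24 [0.5067 0.2565 0.0611] 0.0592
side 0.074 23 [0.5078 0.2564 0.0824] 0.0748
side 0.089 20 [0.5097 0.2562 0.0957] 0.0895
side 0.104 23 [0.5085 0.257  0.1107] 0.1043
side 0.119 23 [0.5086 0.2565 0.1264] 0.1193
side 0.134 20 [0.5077 0.2566 0.1414] 0.1358
side 0.149 26 [0.508  0.2571 0.1569] 0.1492
side 0.164 28 [0.5078 0.256  0.1722] 0.1642
side 0.179 22 [0.5084 0.2562 0.1861] 0.1793
side 0.194 18 [0.5077 0.257  0.1991] 0.195
top 0.044 57 [0.5092 0.2378 0.0565] 0.0518
top 0.059 45 [0.5081 0.2391 0.061 ] 0.0591
top 0.074 2 [0.5083 0.2417 0.0815] 0.0812
top 0.089 1 [0.5128 0.2431 0.0943] 0.0943
side det x range [0.47862701 0.50937625 0.54059423] near y .25: [0.47841824 0.54245919] [0.21992878 0.30429896] 0.056877915512693875
```

View pics/s_close.png

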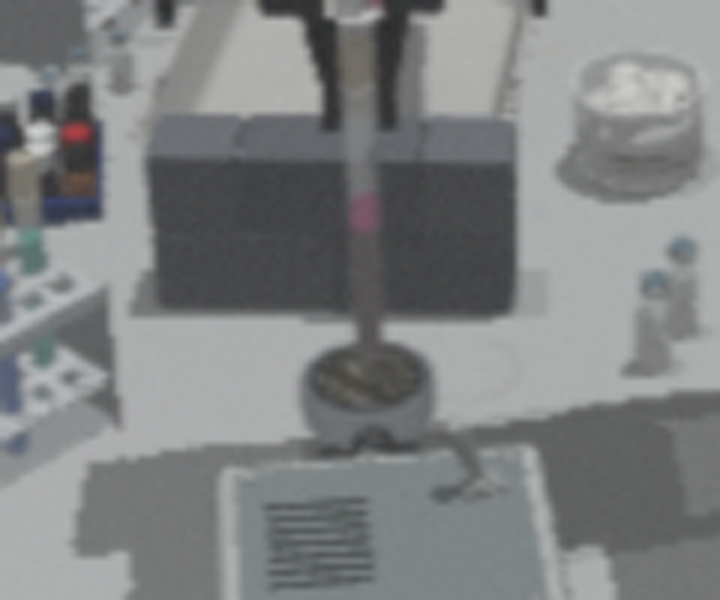

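>>> step_arm:
  rows:
    - [0.0005,0.0015,0,0,0,0]
    - [0,0,0,0,0,0]
    - [0,0,0,0,0,0]
    - [0,0,0,0,0,0]
    - [0,0,0,0,0,0]

```text
time: 18.88
position: [0.5076, 0.2514, 0.3877]
tool_rot: [0.676, 0.736, -0.0, -0.0]
ft_force: [0.5, -0.1, -0.9]
grip_width: 0.0165
grip_force: 12.0
```

```bash
python3 -c "
from rig import *
o=get_obs();print(o['position'],o['grip_force'],o['ft_force']);print(hand_in())"
```

```text
[0.50757292 0.25138961 0.38772709] 11.99328092392534 [ 0.53729198 -0.08507883 -0.8723933 ]
the job is handed in; nothing more can be done
None
```

I flipped the toggle on and handed the job in at about 19 s, with the slim tube held still and upright, its foot an estimated 10 mm above the window and within about 3 mm of its centre; no verdict came back.

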